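Line up capacitors by size and short the discharge rack

ROBOT

A 6-joint arm with a two-finger parallel gripper is mounted at the origin on the work surface. World frame = base frame: x ahead of the robot, y to its left, z up, the work surface at z = 0. Lengths are in m, angles in rad, forces in N, time in s.
With the tool pointing down it reaches from about 0.325 to 0.775 m from the base axis. Payload 9.3 kg.
Tool frame: the origin (TCP) lies at the very end of the fingers, on their centre line; the grasp point (between the pads) lies 19 mm behind it; z points along the fingers, y is the line along which they close (so a half turn about z gives the same grasp; the last joint's range is limited). The gripper opens to 85 mm and grips with 20 to 120 N. Pads are 22 mm wide; open, the fingers measure 114 mm over their backs; the gripper's body (76 mm by 85 mm) begins 54 mm behind the grasp point. The pads swing forward as they close: fully open they stand 13 mm farther back than shut.
Start: joints at [-1.261, 0.259, 0.021, 1.334, 0, 1.418], TCP at [0.246, -0.492, 0.231] pointing down, gripper open.
Joint ranges: [-3.04, 3.04], [-0.91, 1.82], [-1.04, 1.36], [-1.92, 1.95], [-1.52, 1.45], [-3.14, 3.14]. Speed limits (rad/s): [2.22, 2.22, 2.79, 3.14, 3.14, 3.14].

INTERFACE

Orientations are given as [roll, pitch, yaw] about the fixed x, y, z axes, in that order (R = Rz(yaw) Ry(pitch) Rx(roll)).
In Python, from rig import ctrl gives the robot as it stands.
- The arm moves only by the tool apply_moves, never from a script. Its argument "deltas" is a list that holds one entry, the list of rows, each a list of 4 numbers: the shift along the world's x, y, z in units of 50 mm (1.0 is 50 mm), then the turn about the world's z in units of 8 degrees (1.0 is 8 degrees). In form: [[[x, y, z, spin], ...]]. A call has 1 to 10 rows; each row shifts and turns the commanded pose from where the row before left it; what a row does not reach is not made up. A row lasts 1/8 s, in which the tool goes at most 62.5 mm and 10.7 degrees, less where a joint would pass 70% of its speed; a pose out of reach is approached as far as the arm can. A call is refused whole if a number of a shift passes 1 or a number of a turn 1, either way. A call with a gripper value outside its range is refused whole. "gripper" is the finger opening in mm, from 0 to 85.4, set as the call begins (left out, the last holds). The fingers move at their own pace and stop on an object; "force" is the grip in N (left out, the last holds). Time passes only in rows, so rows that do not move let the fingers close. It gives the time, the measured TCP pose, the force, the opening and the grip force at its end, in the units of the state.
- ctrl.observe(): the state, without advancing time (a new reading comes with each control period).
- ctrl.camera(name): name is "scene" or "top" or "wrist"; returns (picture, depth): 384x512x3 uint8, red, green, blue; 384x512 float32, m along the optical axis (not along the pixel's ray), 0 where there is no reading.
- ctrl.camera_params(name): a dict with "fov_y" (degrees; the focal length in pixels is half the picture's height over the tangent of half this angle, whatever the lens; pixels are square), "cx", "cy" (the principal point, pixels), "dist" ([k1, k2, p1, p2, k3] as OpenCV has them; the pictures are not rectified), "cam_to_world" (4x4, takes a point from camera to world coordinates). Camera axes: x right, y up, looking along -z (the intrinsics and any distortion apply to the point x, -y, -z); pixel columns grow to the right and rows downward; lengths in m; the calibration is good to about 2 mm. A picture is of the moment at which its call begins: read the wrist's pose just before it. camera_params takes no time and is no camera call; for the wrist camera it gives the pose at the moment of the call.
- ctrl.finish_job(): hands the job in; it is judged then, once.
Trained networks look in the newest picture that a camera, given by its name, has taken for a name from the list of things; names that differ only in an ending like _2 or _b are one class to them, and where a whole thing is asked for, a point or a joint stands for the part that bears it (a point fixed in the world has none). Each returns a list of dicts, best first, with "score" (0 to 1); they miss things now and then, are a little off and sometimes report something else, mostly with a low value. They report only what shows in the picture. A call takes as long as a camera call.
- ctrl.search_frame(query, camera): "xy" ([column, row] in pixels, amid what is visible of it).
- ctrl.spot_point(query, camera): "xy" ([column, row] in pixels: a listed point, or the origin of a listed thing).
The state is a dict: "clock": time; "joint_pos": joint angles; "dq": joint speeds; "joint_efforts": joint torques, N m; "position": TCP position; "eef_rot": TCP orientation; "force": force on the tool from outside, world axes, zero at the start; "ft_torque": the same for the moment, N m; "gripper_width": finger opening in m; "finger_force": force on a finger pad.
Only numpy, scipy, OpenCV 4.12 (cv2) and the standard library are available. Lean on these libraries where they do the work, as an engineer would, in place of code of your own. Each camera call takes 0.05 s, during which the arm holds its last target. There are 200 camera calls.

TASK

Stand the four loose capacitors upright on the four rubber discs of the discharge rack, one centred on each disc, in order of size: the smallest beside the brass shorting block, growing to the largest at the far end of the row. When all four are standing in order, slide the copper shorting plate nose first into the slot under the block's brass bar, straight and fully home against its back stop, and let go of it. Do not tip any capacitor over on the way.

Things in the scene. Friction and masses are not known exactly. Their poses are not given: they have to be found in the camera images.
- cap1: the smallest of four loose can capacitors, upright: black cylinder 30 mm in diameter, 40 mm tall, with an aluminium disc on top and two small brass lugs (look only, 5 mm higher). Origin: centre of its underside, z up along the can. Grip it round the sides. Mass about 45 g.
- cap2: the second smallest of four loose can capacitors, upright: black cylinder 35 mm in diameter, 52 mm tall, with an aluminium disc on top and two small brass lugs (look only, 5 mm higher). Origin: centre of its underside, z up along the can. Grip it round the sides. Mass about 75 g.
- cap3: the second largest of four loose can capacitors, upright: black cylinder 40 mm in diameter, 64 mm tall, with an aluminium disc on top and two small brass lugs (look only, 5 mm higher). Origin: centre of its underside, z up along the can. Grip it round the sides. Mass about 115 g.
- cap4: the largest of four loose can capacitors, upright: black cylinder 45 mm in diameter, 76 mm tall, with an aluminium disc on top and two small brass lugs (look only, 5 mm higher). Origin: centre of its underside, z up along the can. Grip it round the sides. Mass about 170 g.
- place1: place 1 of the row, counted from the robot's left (+y): a fixed black rubber disc 58 mm in diameter and 4 mm thick on the grey rack board (76 x 290 mm, 8 mm thick). Origin: centre of the disc's underside, 8 mm above the bench; capacitors stand on its top, 12 mm above the bench. Its y axis runs along the row (towards place 1); the four are 70 mm apart in a straight line.
- place2: place 2 of the row, counted from the robot's left (+y): a fixed black rubber disc 58 mm in diameter and 4 mm thick on the grey rack board (76 x 290 mm, 8 mm thick). Origin: centre of the disc's underside, 8 mm above the bench; capacitors stand on its top, 12 mm above the bench. Its y axis runs along the row (towards place 1); the four are 70 mm apart in a straight line.
- place3: place 3 of the row, counted from the robot's left (+y): a fixed black rubber disc 58 mm in diameter and 4 mm thick on the grey rack board (76 x 290 mm, 8 mm thick). Origin: centre of the disc's underside, 8 mm above the bench; capacitors stand on its top, 12 mm above the bench. Its y axis runs along the row (towards place 1); the four are 70 mm apart in a straight line.
- place4: place 4 of the row, counted from the robot's left (+y): a fixed black rubber disc 58 mm in diameter and 4 mm thick on the grey rack board (76 x 290 mm, 8 mm thick). Origin: centre of the disc's underside, 8 mm above the bench; capacitors stand on its top, 12 mm above the bench. Its y axis runs along the row (towards place 1); the four are 70 mm apart in a straight line.
- plate: loose shorting plate: copper, 100 (x) x 44 (y) x 8 mm, flat on the bench, with an upright black grip 24 (x) x 10 (y) mm near its tail, from 8 to 42 mm above the bench, centred 34 mm behind (-x of) the origin. Origin: centre of the plate's underside; x points from the grip to the nose, which goes in first. About 150 g.
- block: fixed brass bar over a slot, at one end of the row, 85 mm from the nearest disc (a finned resistor is at the other end). Origin: on the bench under the bar's middle; x into the slot, y along the row. Bar: x -20 to 20 mm, 16 to 30 mm high (studs to 40). Slot: 60 mm wide, 10 mm side walls, floor the bench, mouth at x -20, back stop at x 20: the plate is home with its origin at x -30, grip outside.

How it is judged:
By the outcome, as a careful person would: the job done as asked, in the order asked, and still so for the second after the job is handed in, with the robot touching nothing.
It also fails if it takes over 112 s, if anything falls off the work surface, if the arm or the gripper's body presses on something with over 40 N, if the wrist force passes 120 N, or if a joint passes its speed limit or range.

## Working session

There is one attempt and no reset: what is moved stays moved. The work goes in short steps, Python scripts to look and compute and a tool call to move; the robot and the scene stay as the last step left them, time stands still between calls to the robot, and variables do not carry over. Pictures are saved under pics/ and viewed, at most 14 in all, crops included, and the job is handed in when it is done.

Besides the shell and the picture viewer there is one more tool, called after "Emit:" as name(argument=value, ...) on one line, values as JSON. apply_moves: Moves the arm, as the interface text tells. Its arguments: {"type":"object","properties":{"deltas":{"type":"array"},"gripper":{"type":"number"},"force":{"type":"number"}},"required":["deltas"]}

```bash
mkdir -p pics; ls
python3 - <<'E'
from rig import ctrl
import cv2
s=ctrl.observe();print(s)
for n in("scene","top"):
    p,d=ctrl.camera(n);cv2.imwrite(f"pics/{n}0.png",p[:,:,::-1]);q=ctrl.camera_params(n);print(n,q)
E
```

```text
pics
{'clock': 0.0, 'joint_pos': array([-1.26056562e+00,  2.59245293e-01,  2.07496951e-02,  1.33369225e+00,
        1.39148872e-05,  1.41821308e+00]), 'dq': array([ 2.90603421e-04, -3.84732908e-05, -2.72355894e-04, -1.36424661e-03,
       -2.26726262e-04, -1.12955989e-04]), 'joint_efforts': array([ 2.59769477e-04, -5.55643630e+01,  3.44525886e+01,  1.39236552e-02,
       -2.85566557e-04,  5.83345127e-06]), 'position': array([ 0.24547953, -0.49186923,  0.23063257]), 'eef_rot': array([-3.14021942e+00, -2.25252494e-04,  4.62813789e-01]), 'force': array([-0.70252656, -0.11483849, -0.06355154]), 'ft_torque': array([-0.0594939 , -0.03888993, -0.01515215]), 'finger_force': 0.0, 'gripper_width': 0.08556561413695793}
scene {'fov_y': 53.54762362164301, 'cx': 251.69575939193678, 'cy': 191.8434396645097, 'dist': array([0.02942645, 0.        , 0.        , 0.        , 0.        ]), 'cam_to_world': array([[-0.62607001, -0.64797963,  0.43377269,  0.85300643],
       [ 0.77971994, -0.5141258 ,  0.35736742,  0.25274119],
       [-0.00855307,  0.56195824,  0.82712138,  0.6776767 ],
       [ 0.        ,  0.        ,  0.        ,  1.        ]])}
top {'fov_y': 49.88222527918951, 'cx': 244.80448928452216, 'cy': 185.6055334918283, 'dist': array([0.01243798, 0.        , 0.        , 0.        , 0.        ]), 'cam_to_world': array([[ 2.52056903e-02,  9.99371876e-01, -2.49103842e-02,
         5.11827325e-01],
       [-9.99531422e-01,  2.56269519e-02,  1.67390241e-02,
         9.81806844e-05],
       [ 1.73668872e-02,  2.44767931e-02,  9.99549537e-01,
         8.60464593e-01],
       [ 0.00000000e+00,  0.00000000e+00,  0.00000000e+00,
         1.00000000e+00]])}
```

View pics/top0.png

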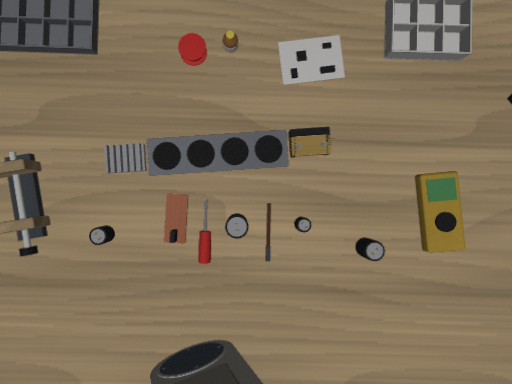

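View pics/scene0.png

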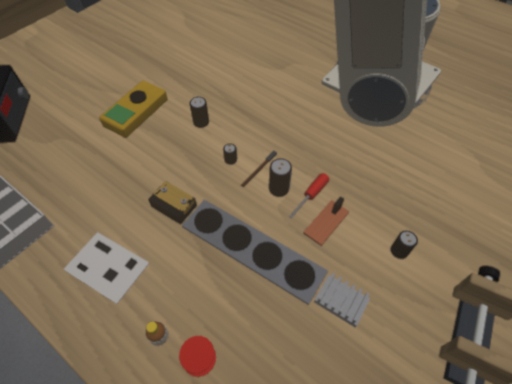

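The top view shows the block at (310,143), to the right of the discs (268…167,150). So the smallest goes on place4 and the largest on place1. The caps are at (98,235), (237,226), (304,224) and (374,250), and the plate is at (176,218), nose up (+x). Next I'll measure them from depth.

```bash
cat > h.py <<'E'
import numpy as np, cv2
from rig import ctrl
def K(q):
    f=192/np.tan(np.radians(q["fov_y"]/2)); return np.array([[f,0,q["cx"]],[0,f,q["cy"]],[0,0,1.]])
def ray(q,uv):
    u=cv2.undistortPoints(np.array(uv,float).reshape(-1,1,2),K(q),np.array(q["dist"])).reshape(-1,2)
    return np.c_[u[:,0],-u[:,1],-np.ones(len(u))]
def onplane(q,uv,z):
    T=q["cam_to_world"]; r=ray(q,uv)@T[:3,:3].T; o=T[:3,3]
    return o+r*((z-o[2])/r[:,2])[:,None]
def cloud(q,d):
    v,u=np.mgrid[:384,:512]; r=ray(q,np.c_[u.ravel(),v.ravel()])*d.reshape(-1,1)
    return (r@q["cam_to_world"][:3,:3].T+q["cam_to_world"][:3,3]).reshape(384,512,3)
E
python3 - <<'E'
from h import *
np.set_printoptions(precision=4,suppress=True)
p,d=ctrl.camera("top");q=ctrl.camera_params("top");C=cloud(q,d);Z=C[...,2]
print("bench z",np.median(Z[280:330,250:400]),np.median(Z[80:110,200:260]))
for i,(u,v) in enumerate([(98,235),(237,226),(304,224),(374,250)]):
    w=C[v-25:v+25,u-25:u+25]; zt=np.median(C[v-2:v+3,u-2:u+3,2]); m=(abs(w[...,2]-zt)<.004)
    P=w[m]; (c,r)=cv2.minEnclosingCircle(P[:,:2].astype(np.float32)); print("cap",u,zt,P.mean(0),c,2*r,len(P), 'areadia',2*np.sqrt(len(P)*(d[v,u]/K(q)[0,0])**2/np.pi))
g=cv2.cvtColor(p,cv2.COLOR_RGB2GRAY)
R=[]
for u,v in [(167,156),(201,153),(235,151),(268,149)]:
    w=(g[v-20:v+20,u-20:u+20]<40).astype(np.uint8);n,l,s,c=cv2.connectedComponentsWithStats(w);k=l[20,20]
    R.append(onplane(q,[c[k]+[u-20,v-20]],.012)[0]);print("disc",R[-1],s[k],np.median(Z[v-4:v+4,u-4:u+4]))
R=np.array(R);print(np.linalg.norm(np.diff(R,axis=0),axis=1)); 
dr=R[0]-R[3];print("row yaw deg",np.degrees(np.arctan2(-dr[0],dr[1])))
hsv=cv2.cvtColor(p,cv2.COLOR_RGB2HSV)
cu=cv2.inRange(hsv[185:250,155:195],(0,110,90),(12,255,255));cu=np.zeros((384,512),np.uint8)
cu[185:250,155:195]=cv2.inRange(hsv[185:250,155:195],(0,110,70),(14,255,255))
ys,xs=np.nonzero(cu);W=onplane(q,np.c_[xs,ys],.008);print("plate",cv2.minAreaRect(W[:,:2].astype(np.float32)),len(xs))
w=C[215:250,160:195].reshape(-1,3);w=w[w[:,2]>.034];print("grip",w.mean(0),w.min(0),w.max(0),len(w))
w=C[125:162,285:335].reshape(-1,3);m=(w[:,2]>.024)&(w[:,2]<.034);print("bar",cv2.minAreaRect(w[m][:,:2].astype(np.float32)),w[m].mean(0))
for n in["cap1","cap2","cap3","cap4","plate","block","place1","place2","place3","place4"]:
    r=ctrl.spot_point(n,"top")[:2]
    for x in r: print(n,x["score"],x["xy"],onplane(q,[x["xy"]],.012 if 'place' in n else 0)[0][:2])
cv2.imwrite("pics/crop.png",cv2.resize(p[100:270,80:400,::-1],None,fx=2.5,fy=2.5,interpolation=cv2.INTER_CUBIC))
E
```

```text
bench z 0.000505492613047942 0.00015394297934823165
cap 98 0.05376644698218047 [0.4283 0.2687 0.0531] (0.4284612834453583, 0.26945504546165466) 0.03524347394704819 253 areadia 0.034766383720327226
cap 237 0.0766746114692145 [0.4543 0.0015 0.0769] (0.4539242684841156, 0.0013554225442931056) 0.04459403082728386 425 areadia 0.04410968681003209
cap 304 0.04117933549235775 [ 0.4583 -0.1313  0.0407] (0.45785248279571533, -0.13143058121204376) 0.03021739050745964 170 areadia 0.029179030632189476
cap 374 0.06493844520209502 [ 0.4136 -0.2654  0.0649] (0.4127770662307739, -0.265899658203125) 0.04194317385554314 347 areadia 0.04057383308949197
disc [0.5908 0.1484 0.012 ] [  6   6  27  27 567] 0.012412480222109834
disc [0.5975 0.0787 0.012 ] [  6   7  27  27 564] 0.012187083198459459
disc [0.604 0.009 0.012] [  7   7  26  27 562] 0.011968889046750808
disc [ 0.6105 -0.0604  0.012 ] [  7   7  27  27 562] 0.012472288411714827
[0.0701 0.0699 0.0697]
row yaw deg 5.3935807872457175
plate ((0.4632261395454407, 0.12649530172348022), (0.04449944943189621, 0.09897421300411224), 88.15925598144531) 954
grip
[... 328 characters left out ...]
 -0.2658]
cap2 0.65 [103.7, 236.2] [0.4214 0.2741]
cap3 0.75 [363.9, 246.6] [ 0.4124 -0.2658]
cap3 0.65 [103.7, 236.2] [0.4214 0.2741]
cap4 0.75 [363.9, 246.6] [ 0.4124 -0.2658]
cap4 0.65 [103.7, 236.2] [0.4214 0.2741]
plate 0.85 [177.0, 218.2] [0.4621 0.1246]
plate 0.72 [302.5, 222.1] [ 0.4603 -0.1365]
block 0.84 [307.0, 144.6] [ 0.6225 -0.1424]
place1 0.95 [233.2, 152.2] [0.6011 0.0115]
place1 0.77 [269.8, 145.6] [ 0.6168 -0.0636]
place2 0.95 [233.2, 152.2] [0.6011 0.0115]
place2 0.77 [269.8, 145.6] [ 0.6168 -0.0636]
place3 0.95 [233.2, 152.2] [0.6011 0.0115]
place3 0.77 [269.8, 145.6] [ 0.6168 -0.0636]
place4 0.95 [233.2, 152.2] [0.6011 0.0115]
place4 0.77 [269.8, 145.6] [ 0.6168 -0.0636]
```

View pics/crop.png

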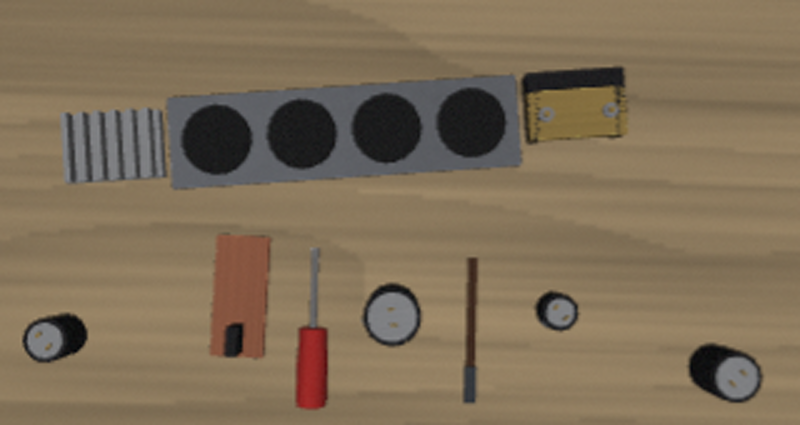

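The clusters match the given sizes: cap2 (.428,.269), cap4 (.454,.001), cap1 (.458,-.131) and cap3 (.413,-.266). The disc spacing of 70 mm and row yaw of 5.39° also check out. I'll grip across the row at yaw 95.4° throughout, starting with cap3.

Emit:
apply_moves(deltas=[[[0.373,0.503,-0.2,0.957],[0.373,0.503,-0.2,0.957],[0.373,0.503,-0.2,0.957],[0.373,0.503,-0.2,0.957],[0.373,0.503,-0.2,0.957],[0.373,0.503,-0.2,0.957],[0.373,0.503,-0.2,0.957],[0.373,0.503,-0.2,0.957],[0.373,0.503,-0.2,0.957],[0,0,0,0]]], gripper=85, force=30)

```text
clock: 1.9
position: [0.4139, -0.2642, 0.1408]
eef_rot: [-3.141, -0.001, 1.669]
force: [-0.5, -0.6, 0.8]
gripper_width: 0.0847
finger_force: 0.0
```

```bash
cat > w.py <<'E'
from h import *
import sys
np.set_printoptions(precision=4,suppress=True)
z0=float(sys.argv[1]); 
q=ctrl.camera_params("wrist");s=ctrl.observe();p,d=ctrl.camera("wrist");C=cloud(q,d)
m=((abs(C[...,2]-z0)<.005)&(d>0)&(np.linalg.norm(C[...,:2]-s["position"][:2],axis=2)<.04)).astype(np.uint8)
n,l,st,c=cv2.connectedComponentsWithStats(m)
for k in range(1,n):
    if st[k,4]>150:
        P=C[l==k];c,r=cv2.minEnclosingCircle(P[:,:2].astype(np.float32));print(st[k],P.mean(0),c,2*r)
cv2.imwrite(f"pics/w{s['clock']:.2f}.png",p[:,:,::-1]);print(s["position"],s["clock"])
E
python3 w.py .064
```

```text
[ 229  172   51   51 2010] [ 0.4136 -0.2655  0.0652] (0.4137415289878845, -0.26683542132377625) 0.04023723676800728
[ 0.4139 -0.2642  0.1408] 1.9
```

Emit:
apply_moves(deltas=[[[0,-0.04,-0.5,0],[0,0,-0.5,0],[0,0,-0.5,0],[0,0,-0.4,0],[0,0,-0.3,0],[0,0,-0.2,0],[0,0,0,0]]])

```text
clock: 2.82
position: [0.413, -0.2682, 0.0211]
eef_rot: [-3.141, -0.0, 1.664]
force: [-0.1, 0.5, -0.0]
gripper_width: 0.0848
finger_force: 0.0
```

Emit:
apply_moves(deltas=[[[0,0,0,0],[0,0,0,0],[0,0,0,0],[0,0,0,0],[0,0,0,0],[0,0,0,0],[0,0,0,0],[0,0,0,0]]], gripper=30, force=35)

```text
clock: 3.82
position: [0.4136, -0.268, 0.0219]
eef_rot: [3.141, 0.001, 1.665]
force: [-0.5, 0.5, 6.6]
gripper_width: 0.0385
finger_force: 34.7
```

Emit:
apply_moves(deltas=[[[0,0,0.2,0],[0,0,0.4,0],[0,0,0.6,0],[0,0,0.6,0],[0.2,0.4,0.4,0],[0.3,0.6,0,0],[0.4,0.7,0,0],[0.4,0.7,0,0],[0.4,0.8,0,0],[0.4,0.8,0,0]]])

```text
clock: 5.08
position: [0.5189, -0.0664, 0.1318]
eef_rot: [3.141, 0.0, 1.665]
force: [-0.2, -0.7, -1.4]
gripper_width: 0.0382
finger_force: 35.3
```

Emit:
apply_moves(deltas=[[[0.4,0.8,0,0],[0.4,0.7,0,0],[0.4,0.6,0,0],[0.25,0.5,0,0],[0.13,0.3,0,0],[0,0,0,0],[0,0,0,0]]])

```text
clock: 5.95
position: [0.597, 0.0765, 0.1314]
eef_rot: [-3.141, 0.0, 1.665]
force: [0.3, -1.6, -1.1]
gripper_width: 0.0381
finger_force: 35.3
```

Emit:
apply_moves(deltas=[[[0.01,0,-0.4,0],[0,0,-0.5,0],[0,0,-0.5,0],[0,0,-0.3,0],[0,0,-0.15,0],[0,0,-0.07,0],[0,0,0,0],[0,0,0,0]]])

```text
clock: 6.95
position: [0.5983, 0.0772, 0.0359]
eef_rot: [3.141, 0.0, 1.665]
force: [-0.2, 0.8, -0.7]
gripper_width: 0.0386
finger_force: 35.3
```

Emit:
apply_moves(deltas=[[[0,0,-0.015,0],[0,0,-0.015,0],[0,0,0,0]]])

```text
clock: 7.32
position: [0.598, 0.0772, 0.0339]
eef_rot: [3.141, -0.0, 1.665]
force: [-0.1, -0.2, 0.1]
gripper_width: 0.0383
finger_force: 35.5
```

Emit:
apply_moves(deltas=[[[0,0,0,0],[0,0,0,0],[0,0,0,0],[0,0,0,0],[0,0,0,0],[0,0,0.3,0],[0,0,0.6,0],[0,0,0.8,0],[0,0,0.8,0],[0,0,0,0]]], gripper=85)

```text
clock: 8.57
position: [0.5995, 0.0772, 0.1632]
eef_rot: [3.135, 0.001, 1.665]
force: [0.5, 0.5, -0.9]
gripper_width: 0.0852
finger_force: 0.0
```

```bash
python3 w.py .076
```

```text
[ 227  164   50   49 1863] [0.5977 0.0796 0.0772] (0.5979021787643433, 0.07857387512922287) 0.03987041115760803
[0.5995 0.0772 0.1632] 8.575
```

cap3 stands centred on place2, within 0.5 mm. Next is cap4.

Emit:
apply_moves(deltas=[[[-0.3,-0.16,0,0],[-0.5,-0.27,0,0],[-0.6,-0.3,0,0],[-0.6,-0.3,-0.1,0],[-0.5,-0.27,-0.1,0],[-0.3,-0.16,-0.1,0],[-0.1,-0.05,0,0],[0,0,0,0]]])

```text
clock: 9.62
position: [0.453, 0.0017, 0.1438]
eef_rot: [-3.142, -0.0, 1.665]
force: [-0.2, 0.2, -0.8]
gripper_width: 0.085
finger_force: 0.0
```

```bash
python3 w.py .076
```

```text
[ 227  169   61   60 2746] [0.4544 0.0016 0.0772] (0.4547365605831146, 0.0002418787480564788) 0.04542763531208038
[0.453  0.0017 0.1438] 9.625
```

Emit:
apply_moves(deltas=[[[0.03,-0.01,-0.4,0],[0,0,-0.5,0],[0,0,-0.5,0],[0,0,-0.4,0],[0,0,-0.3,0],[0,0,-0.2,0],[0,0,0,0]]])

```text
clock: 10.55
position: [0.4544, 0.0014, 0.0283]
eef_rot: [-3.141, -0.0, 1.666]
force: [-0.5, 0.5, 0.5]
gripper_width: 0.0851
finger_force: 0.0
```

Emit:
apply_moves(deltas=[[[0,0,0,0],[0,0,0,0],[0,0,0,0],[0,0,0,0],[0,0,0,0],[0,0,0,0],[0,0,0,0]]], gripper=35, force=40)

```text
clock: 11.42
position: [0.4547, 0.0011, 0.0294]
eef_rot: [3.141, 0.0, 1.665]
force: [-2.0, -0.3, 6.3]
gripper_width: 0.0433
finger_force: 40.2
```

Emit:
apply_moves(deltas=[[[0,0,0.2,0],[0,0,0.4,0],[0,0,0.6,0],[0,0,0.6,0],[0,0.2,0.4,0],[0.2,0.5,0,0],[0.5,0.6,0,0],[0.6,0.6,0,0],[0.6,0.5,0,0],[0.5,0.34,0,0]]])

```text
clock: 12.68
position: [0.5751, 0.1394, 0.1391]
eef_rot: [-3.141, -0.0, 1.666]
force: [-0.5, -0.3, -1.6]
gripper_width: 0.0431
finger_force: 41.2
```

Emit:
apply_moves(deltas=[[[0.33,0.2,0,0],[0,0,0,0],[0,0,-0.3,0],[0,0,-0.5,0],[0,0,-0.5,0],[0,0,-0.35,0],[0,0,-0.2,0],[0,0,0,0],[0,0,0,0]]])

```text
clock: 13.8
position: [0.5911, 0.1481, 0.0469]
eef_rot: [3.141, -0.0, 1.665]
force: [0.5, -0.2, -2.4]
gripper_width: 0.0432
finger_force: 41.3
```

Emit:
apply_moves(deltas=[[[0,0,-0.06,0],[0,0,-0.03,0],[0,0,-0.015,0],[0,0,0,0],[0,0,0,0]]])

```text
clock: 14.42
position: [0.5909, 0.1482, 0.0415]
eef_rot: [3.141, -0.0, 1.665]
force: [-2.1, 0.6, 5.6]
gripper_width: 0.0431
finger_force: 41.6
```

Emit:
apply_moves(deltas=[[[0,0,0,0],[0,0,0,0],[0,0,0,0],[0,0,0,0],[0,0,0,0],[0,0,0.3,0],[0,0,0.6,0],[0,0,0.8,0],[0,0,0.7,0],[0,0,0,0]]], gripper=85)

```text
clock: 15.68
position: [0.5923, 0.1484, 0.1651]
eef_rot: [3.135, -0.0, 1.665]
force: [-0.2, -0.1, -0.3]
gripper_width: 0.085
finger_force: 0.0
```

```bash
python3 w.py .088
```

```text
[ 223  166   59   57 2535] [0.5908 0.1486 0.0892] (0.5907863974571228, 0.14746823906898499) 0.045218609273433685
[0.5923 0.1484 0.1651] 15.675
```

cap4 is centred on place1. Next is cap2.

Emit:
apply_moves(deltas=[[[-0.3,0.2,0,0],[-0.5,0.4,0,0],[-0.6,0.45,0,0],[-0.6,0.45,-0.1,0],[-0.6,0.45,-0.1,0],[-0.4,0.3,-0.2,0],[-0.25,0.16,0,0],[0,0,0,0]]])

```text
clock: 16.73
position: [0.4274, 0.2691, 0.141]
eef_rot: [-3.141, 0.0, 1.667]
force: [-0.2, 0.1, -0.5]
gripper_width: 0.0854
finger_force: 0.0
```

```bash
python3 w.py .052
```

```text
[ 235  168   43   43 1409] [0.4282 0.2699 0.0531] (0.4279167652130127, 0.2691520154476166) 0.03578316420316696
[0.4274 0.2691 0.141 ] 16.725
```

Descend to z 0.015.

Emit:
apply_moves(deltas=[[[0.01,0.01,-0.4,0],[0,0,-0.6,0],[0,0,-0.6,0],[0,0,-0.5,0],[0,0,-0.3,0],[0,0,-0.12,0],[0,0,0,0]]])

```text
clock: 17.65
position: [0.4294, 0.2689, 0.015]
eef_rot: [-3.141, 0.0, 1.665]
force: [-0.5, 0.8, 0.2]
gripper_width: 0.0849
finger_force: 0.0
```

Emit:
apply_moves(deltas=[[[0,0,0,0],[0,0,0,0],[0,0,0,0],[0,0,0,0],[0,0,0,0],[0,0,0,0],[0,0,0,0],[0,0,0,0]]], gripper=25, force=30)

```text
clock: 18.65
position: [0.4291, 0.2693, 0.0155]
eef_rot: [3.141, -0.0, 1.666]
force: [-1.1, -0.8, 6.4]
gripper_width: 0.0335
finger_force: 29.5
```

Emit:
apply_moves(deltas=[[[0,0,0.2,0],[0,0,0.4,0],[0,0,0.6,0],[0,0,0.7,0],[0,-0.3,0.6,0],[0,-0.6,0,0],[0.1,-0.8,0,0],[0.3,-0.8,0,0],[0.4,-0.8,0,0],[0.5,-0.7,0,0]]])

```text
clock: 19.9
position: [0.4941, 0.0678, 0.1407]
eef_rot: [3.141, -0.0, 1.665]
force: [1.1, 0.7, -0.6]
gripper_width: 0.0334
finger_force: 30.0
```

Emit:
apply_moves(deltas=[[[0.6,-0.6,0,0],[0.6,-0.4,0,0],[0.6,-0.21,0,0],[0.4,0,0,0],[0,0,0,0],[0,0,0,0]]])

```text
clock: 20.65
position: [0.6031, 0.009, 0.1401]
eef_rot: [-3.141, -0.0, 1.666]
force: [-0.1, 0.5, -0.6]
gripper_width: 0.0335
finger_force: 30.0
```

Emit:
apply_moves(deltas=[[[0.01,0,-0.4,0],[0,0,-0.5,0],[0,0,-0.5,0],[0,0,-0.4,0],[0,0,-0.25,0],[0,0,-0.12,0],[0,0,-0.05,0],[0,0,-0.02,0],[0,0,0,0],[0,0,0,0]]])

```text
clock: 21.9
position: [0.6046, 0.0087, 0.0284]
eef_rot: [3.141, 0.0, 1.665]
force: [-2.1, -0.4, -0.8]
gripper_width: 0.0331
finger_force: 30.0
```

Emit:
apply_moves(deltas=[[[0,0,-0.015,0],[0,0,-0.01,0],[0,0,0,0]]])

```text
clock: 22.28
position: [0.6046, 0.0087, 0.0276]
eef_rot: [3.141, 0.0, 1.665]
force: [-1.1, -0.2, 6.2]
gripper_width: 0.0332
finger_force: 30.7
```

Emit:
apply_moves(deltas=[[[0,0,0,0],[0,0,0,0],[0,0,0,0],[0,0,0,0],[0,0,0,0],[0,0,0.3,0],[0,0,0.6,0],[0,0,0.8,0],[0,0,0.8,0],[0,0,0,0]]], gripper=85)

```text
clock: 23.52
position: [0.606, 0.0086, 0.1562]
eef_rot: [3.135, 0.002, 1.665]
force: [0.3, 0.1, -1.1]
gripper_width: 0.0846
finger_force: 0.0
```

```bash
python3 w.py .064
```

```text
[ 231  167   43   42 1370] [0.6044 0.0094 0.065 ] (0.6041121482849121, 0.00880211777985096) 0.03592776134610176
[0.606  0.0086 0.1562] 23.525
```

cap2 is centred on place3. Next is cap1.

Emit:
apply_moves(deltas=[[[-0.3,-0.3,0,0],[-0.5,-0.5,0,0],[-0.6,-0.55,0,0],[-0.6,-0.55,-0.1,0],[-0.5,-0.5,-0.1,0],[-0.3,-0.3,-0.1,0],[-0.13,-0.1,0,0],[0,0,0,0]]])

```text
clock: 24.58
position: [0.4578, -0.1312, 0.1367]
eef_rot: [-3.141, -0.0, 1.665]
force: [-0.1, -0.6, 0.0]
gripper_width: 0.085
finger_force: 0.0
```

```bash
python3 w.py .040
```

```text
[238 171  36  36 978] [ 0.4585 -0.132   0.041 ] (0.4583016633987427, -0.13280346989631653) 0.030958153307437897
[ 0.4578 -0.1312  0.1367] 24.575
```

Move y −1 mm and descend to z 0.009.

Emit:
apply_moves(deltas=[[[0,-0.02,-0.4,0],[0,0,-0.6,0],[0,0,-0.6,0],[0,0,-0.5,0],[0,0,-0.3,0],[0,0,-0.15,0],[0,0,0,0]]])

```text
clock: 25.5
position: [0.4581, -0.1319, 0.0091]
eef_rot: [-3.141, -0.0, 1.666]
force: [0.8, 0.0, 0.1]
gripper_width: 0.085
finger_force: 0.0
```

Emit:
apply_moves(deltas=[[[0,0,0,0],[0,0,0,0],[0,0,0,0],[0,0,0,0],[0,0,0,0],[0,0,0,0],[0,0,0,0],[0,0,0,0]]], gripper=20, force=25)

```text
clock: 26.5
position: [0.4581, -0.1324, 0.0097]
eef_rot: [3.141, 0.0, 1.665]
force: [-1.1, 0.5, 6.5]
gripper_width: 0.0281
finger_force: 24.4
```

Emit:
apply_moves(deltas=[[[0,0,0.2,0],[0,0,0.4,0],[0,0,0.6,0],[0.2,0.1,0.5,0],[0.5,0.24,0.3,0],[0.6,0.28,0,0],[0.6,0.28,0,0],[0.6,0.28,0,0],[0.4,0.19,0,0],[0.15,0.07,0,0]]])

```text
clock: 27.75
position: [0.6111, -0.0598, 0.1093]
eef_rot: [-3.141, -0.0, 1.666]
force: [0.3, -0.0, -0.6]
gripper_width: 0.028
finger_force: 24.8
```

Emit:
apply_moves(deltas=[[[0,0,0,0],[0,0,-0.3,0],[0,0,-0.5,0],[0,0,-0.5,0],[0,0,-0.3,0],[0,0,-0.1,0],[0,0,0,0],[0,0,0,0]]])

```text
clock: 28.75
position: [0.6109, -0.0604, 0.0251]
eef_rot: [3.14, 0.0, 1.665]
force: [1.0, 0.1, -0.7]
gripper_width: 0.028
finger_force: 24.8
```

Contact expected at 0.0217.

Emit:
apply_moves(deltas=[[[0,0,-0.04,0],[0,0,-0.02,0],[0,0,-0.01,0],[0,0,0,0],[0,0,0,0]]])

```text
clock: 29.38
position: [0.6106, -0.0603, 0.0218]
eef_rot: [3.141, 0.0, 1.665]
force: [-2.4, -0.3, 7.8]
gripper_width: 0.0281
finger_force: 25.6
```

Emit:
apply_moves(deltas=[[[0,0,0,0],[0,0,0,0],[0,0,0,0],[0,0,0,0],[0,0,0,0],[0,0,0.3,0],[0,0,0.6,0],[0,0,0.8,0],[0,0,0.8,0],[0,0,0,0]]], gripper=85)

```text
clock: 30.62
position: [0.612, -0.0606, 0.1503]
eef_rot: [3.135, 0.002, 1.666]
force: [0.9, 0.4, -0.9]
gripper_width: 0.0848
finger_force: 0.0
```

```bash
python3 w.py .052
```

```text
[235 169  36  35 971] [ 0.6104 -0.0599  0.053 ] (0.6104894280433655, -0.0603208988904953) 0.030837560072541237
[ 0.612  -0.0606  0.1503] 30.625
```

All four stand. Now the plate, so turn the tool about 83° (closing across the grip) and go above its grip at about (.429,.1275).

Emit:
apply_moves(deltas=[[[-0.4,0,0,0.5],[-0.5,0.2,0,1],[-0.5,0.5,0,1],[-0.5,0.5,0,1],[-0.5,0.5,0,1],[-0.5,0.5,0,1],[-0.4,0.5,0,1],[-0.2,0.5,0,1],[-0.1,0.4,0,1],[0,0.16,0,1]]])

```text
clock: 31.92
position: [0.4293, 0.1286, 0.1453]
eef_rot: [-3.141, -0.001, 2.998]
force: [0.0, 0.1, -0.0]
gripper_width: 0.0851
finger_force: 0.0
```

Emit:
apply_moves(deltas=[[[0,0,0,0.85],[0,0,0,0],[0,0,0,0]]])

```text
clock: 32.3
position: [0.4301, 0.1276, 0.1455]
eef_rot: [-3.141, -0.001, 3.108]
force: [-0.7, -1.1, -0.4]
gripper_width: 0.0849
finger_force: 0.0
```

```bash
cat > pl.py <<'E'
from h import *
np.set_printoptions(precision=4,suppress=True)
q=ctrl.camera_params("wrist");s=ctrl.observe();p,d=ctrl.camera("wrist");C=cloud(q,d)
hsv=cv2.cvtColor(p,cv2.COLOR_RGB2HSV)
m=(cv2.inRange(hsv,(0,100,60),(14,255,255))>0)&(abs(C[...,2]-.008)<.005)
n,l,st,c=cv2.connectedComponentsWithStats(m.astype(np.uint8));k=1+st[1:,4].argmax()
print("plate",cv2.minAreaRect(C[l==k][:,:2].astype(np.float32)),st[k])
g=(C[...,2]>.037)&(C[...,2]<.048)&(np.linalg.norm(C[...,:2]-s["position"][:2],axis=2)<.035)
print("grip",cv2.minAreaRect(C[g][:,:2].astype(np.float32)),C[g].mean(0),g.sum());print(s["position"],s["eef_rot"],s["clock"])
cv2.imwrite(f"pics/p{s['clock']:.2f}.png",p[:,:,::-1])
E
python3 pl.py;ls pics
```

```text
plate ((0.4634447693824768, 0.12533773481845856), (0.04393235594034195, 0.10053397715091705), 88.36447143554688) [ 231  159   47   96 3876]
grip ((0.429103285074234, 0.12622769176959991), (0.008589042350649834, 0.02373410575091839), 88.15786743164062) [0.4285 0.1263 0.0425] 316
[0.4301 0.1276 0.1455] [-3.1415 -0.0008  3.1078] 32.3
crop.png
p32.30.png
scene0.png
top0.png
w1.90.png
w15.68.png
w16.73.png
w23.52.png
w24.57.png
w30.62.png
w8.57.png
w9.62.png
```

The screwdriver handle (y ≈ 0.066 ± 0.011) lies inside the fully open finger span, so I'll descend with the gripper partly closed.

Emit:
apply_moves(deltas=[[[-0.02,-0.025,0,0],[0,0,-0.4,0],[0,0,-0.4,0],[0,0,-0.4,0],[0,0,-0.4,0],[0,0,0,0]]], gripper=38)

```text
clock: 33.1
position: [0.4285, 0.1262, 0.0649]
eef_rot: [-3.141, -0.003, 3.11]
force: [-0.5, 0.9, 0.8]
gripper_width: 0.0382
finger_force: 0.0
```

Emit:
apply_moves(deltas=[[[0,0,-0.4,0],[0,0,-0.3,0],[0,0,-0.2,0],[0,0,-0.1,0],[0,0,0,0],[0,0,0,0]]])

```text
clock: 33.85
position: [0.4297, 0.1265, 0.0162]
eef_rot: [3.142, 0.001, 3.11]
force: [-0.1, -0.9, -0.8]
gripper_width: 0.038
finger_force: 0.0
```

Emit:
apply_moves(deltas=[[[0,0,-0.05,0],[0,0,0,0],[0,0,0,0],[0,0,0,0],[0,0,0,0],[0,0,0,0]]], gripper=0, force=50)

```text
clock: 34.6
position: [0.4294, 0.1265, 0.0133]
eef_rot: [3.142, 0.0, 3.111]
force: [-0.5, 0.4, 2.8]
gripper_width: 0.0093
finger_force: 49.2
```

Emit:
apply_moves(deltas=[[[0,0,0.1,0],[0,0,0.3,0],[0,0,0.5,0],[0,0,0.4,0],[0,-0.3,0.2,0],[0,-0.6,0,0],[0,-0.8,0,0],[0,-0.8,0,0],[0,-0.8,0,0],[0,-0.8,0,0.29]]])

```text
clock: 35.85
position: [0.4286, -0.0805, 0.088]
eef_rot: [-3.142, -0.001, -3.132]
force: [0.5, 0.6, -1.5]
gripper_width: 0.0093
finger_force: 48.8
```

Emit:
apply_moves(deltas=[[[0,-0.7,0,0.3],[0.2,-0.5,0,0.3],[0.4,-0.3,0,0],[0.35,-0.08,0,0],[0.16,0,0,0],[0,0,0,0],[0,0,0,0]]])

```text
clock: 36.72
position: [0.4841, -0.1572, 0.0882]
eef_rot: [3.141, -0.001, -3.048]
force: [-0.3, 0.5, -1.0]
gripper_width: 0.009
finger_force: 48.9
```

Run:
```python
from h import *
np.set_printoptions(precision=4,suppress=True)
s=ctrl.observe();print(s["position"],s["eef_rot"],s["gripper_width"])
a=[]
for n in("scene","wrist"):
    p,d=ctrl.camera(n);a.append(p[:,:,::-1])
cv2.imwrite("pics/pre.png",np.hstack([cv2.resize(a[0][60:320,60:360],(400,347)),cv2.resize(a[1],(400,347))]))
```

```text
[ 0.4841 -0.1572  0.0882] [ 3.1413 -0.0007 -3.0481] 0.008991337561123493
```

View pics/pre.png

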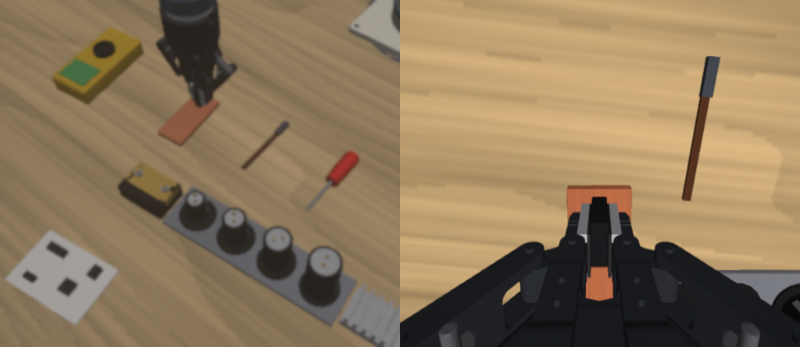

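The plate hangs level and squared to the slot, and the four caps stand in order. Lowering to about 1 mm above the bench.

Emit:
apply_moves(deltas=[[[0,0,-0.3,0],[0,0,-0.4,0],[0,0,-0.4,0],[0,0,-0.25,0],[0,0,-0.1,0],[0,0,0,0],[0,0,0,0]]])

```text
clock: 37.7
position: [0.4852, -0.1577, 0.0163]
eef_rot: [-3.141, 0.001, -3.048]
force: [0.3, -0.3, -1.1]
gripper_width: 0.0092
finger_force: 48.9
```

```bash
cat > ck.py <<'E'
from h import *
np.set_printoptions(precision=4,suppress=True)
s=ctrl.observe();print(s["position"],s["eef_rot"],s["force"],s["clock"])
for n in("top","scene"):
    p,d=ctrl.camera(n);q=ctrl.camera_params(n);C=cloud(q,d);hsv=cv2.cvtColor(p,cv2.COLOR_RGB2HSV)
    m=(cv2.inRange(hsv,(0,110,60),(14,255,255))>0)&(C[...,2]<.02)&(C[...,2]>.002)&(abs(C[...,1]+.15)<.06)&(C[...,0]>.4)
    P=C[m];print(n,"plate z",np.median(P[:,2]),cv2.minAreaRect(P[:,:2].astype(np.float32)),len(P)) if len(P) else print(n,0)
    cv2.imwrite(f"pics/{n}{s['clock']:.2f}.png",p[:,:,::-1])
E
python3 ck.py
```

```text
[ 0.4852 -0.1577  0.0163] [-3.1411  0.0008 -3.0484] [ 0.3118 -0.3004 -1.1322] 37.7
top plate z 0.011142895138417763 ((0.529708206653595, -0.15247654914855957), (0.07685749977827072, 0.04387661814689636), 5.295355796813965) 620
scene plate z 0.013539456132839134 ((0.5206713080406189, -0.15458127856254578), (0.09994567930698395, 0.04526565596461296), 5.834500789642334) 675
```

Emit:
apply_moves(deltas=[[[0,0,-0.03,0],[0.15,0.014,0,0],[0.16,0.015,0,0],[0.16,0.015,0,0],[0.16,0.015,0,0],[0.16,0.015,0,0],[0.16,0.015,0,0],[0,0,0,0]]])

```text
clock: 38.8
position: [0.533, -0.1531, 0.0142]
eef_rot: [-3.141, 0.0, -3.048]
force: [0.4, -0.1, -1.3]
gripper_width: 0.0092
finger_force: 48.9
```

Emit:
apply_moves(deltas=[[[0.1,0.009,0,0],[0.1,0.009,0,0],[0.08,0.008,0,0],[0.05,0.005,0,0],[0,0,0,0]]])

```text
clock: 39.42
position: [0.549, -0.1515, 0.0142]
eef_rot: [-3.142, -0.0, -3.048]
force: [-0.3, -0.1, -1.8]
gripper_width: 0.0092
finger_force: 48.9
```

Emit:
apply_moves(deltas=[[[0.03,0.003,0,0],[0.03,0.003,0,0],[0.03,0.003,0,0],[0,0,0,0]]])

```text
clock: 39.92
position: [0.5535, -0.1511, 0.0143]
eef_rot: [-3.142, 0.0, -3.048]
force: [-0.5, -0.3, -1.4]
gripper_width: 0.0094
finger_force: 48.9
```

Emit:
apply_moves(deltas=[[[0.02,0.002,-0.015,0],[0.02,0.002,0,0],[0,0,0,0]]])

```text
clock: 40.3
position: [0.5554, -0.1509, 0.0135]
eef_rot: [3.142, -0.0, -3.048]
force: [0.2, 0.7, -1.4]
gripper_width: 0.0093
finger_force: 48.9
```

Emit:
apply_moves(deltas=[[[0.02,0.002,0,0],[0.01,0.001,0,0],[0,0,0,0]]])

```text
clock: 40.67
position: [0.5558, -0.1507, 0.0135]
eef_rot: [3.142, -0.002, -3.049]
force: [-6.8, -0.4, 2.2]
gripper_width: 0.0091
finger_force: 49.4
```

The plate has met the back stop (−6.8 N). One small push to seat it, then release.

Emit:
apply_moves(deltas=[[[0.015,0.001,0,0],[0,0,0,0],[0,0,0,0]]])

```text
clock: 41.05
position: [0.5558, -0.1507, 0.0135]
eef_rot: [3.142, -0.003, -3.049]
force: [-10.3, -2.3, 4.6]
gripper_width: 0.0088
finger_force: 49.9
```

Emit:
apply_moves(deltas=[[[0,0,0,0],[0,0,0,0],[0,0,0,0],[0,0,0,0],[0,0,0.2,0],[0,0,0.4,0],[0,0,0.6,0],[0,0,0.6,0],[-0.6,0,0.6,0],[-0.8,0,0.4,0]]], gripper=38)

```text
clock: 42.3
position: [0.4876, -0.1509, 0.1554]
eef_rot: [-3.14, 0.002, -3.048]
force: [-0.1, 0.0, 0.0]
gripper_width: 0.038
finger_force: 0.0
```

Emit:
apply_moves(deltas=[[[-0.8,-0.5,0.2,0],[-0.8,-0.8,0,0],[-0.8,-0.8,0,0],[-0.6,-0.8,0,0],[0,-0.8,0,0],[0,-0.6,0,0],[0,0,0,0]]])

```text
clock: 43.18
position: [0.3374, -0.3675, 0.1638]
eef_rot: [-3.141, 0.0, -3.051]
force: [-0.0, 1.0, -0.2]
gripper_width: 0.038
finger_force: 0.0
```

```bash
python3 ck.py
python3 - <<'E'
import cv2,glob,os
t=max(glob.glob("pics/top[0-9]*.png"),key=os.path.getmtime);s=max(glob.glob("pics/scene[0-9]*.png"),key=os.path.getmtime)
a=cv2.resize(cv2.imread(t)[110:220,90:350],None,fx=3,fy=3,interpolation=cv2.INTER_CUBIC)
b=cv2.resize(cv2.imread(s)[150:300,120:380],None,fx=1.8,fy=1.8,interpolation=cv2.INTER_CUBIC)
b=cv2.copyMakeBorder(b,0,0,0,a.shape[1]-b.shape[1],cv2.BORDER_CONSTANT);cv2.imwrite("pics/fin.png",cv2.vconcat([a,b]))
E
```

```text
[ 0.3374 -0.3675  0.1638] [-3.1409  0.0002 -3.0506] [-0.0469  0.984  -0.2272] 43.175
top plate z 0.008271473420807474 ((0.5695577263832092, -0.14852182567119598), (0.060475628823041916, 0.04423646256327629), 4.993293762207031) 520
scene plate z 0.01046104359368405 ((0.5655027627944946, -0.1497754156589508), (0.05075911432504654, 0.043727003037929535), 4.374810695648193) 321
```

View pics/fin.png

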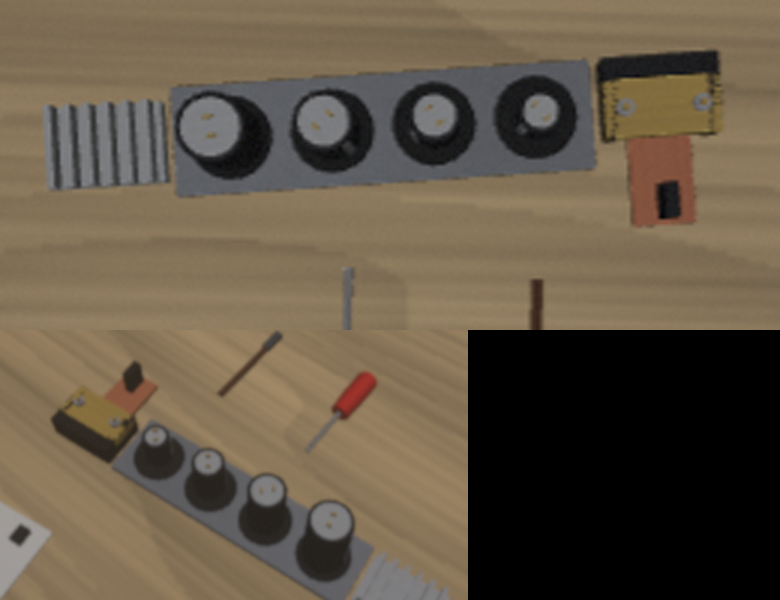

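The picture shows all four caps standing in size order, with the smallest beside the block. The plate is straight at about 5° and home: 60 mm of it shows outside, as it should. The gripper is clear, so I'm handing in.

```bash
python3 -c "
from rig import ctrl
print(ctrl.finish_job())"
```

```text
the job is handed in; nothing more can be done
None
```

I handed the job in at about 43 s, with all four capacitors standing centred in size order (smallest beside the block) and the copper plate straight, fully home and released; the judged result was not returned.

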